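Set up the strap gauge: support collar on the post, stop arm held at its 60 mm line

ROBOT

A 7-joint arm with a two-finger parallel gripper is mounted at the origin on a cart in front of the work surface, level with it; the furniture and walls round the work are solid. World frame = base frame: x ahead of the robot, y to its left, z up, the work surface at z = 0. Lengths are in m, angles in degrees, forces in N, time in s.
With the tool pointing down it reaches from about 0.4 to 0.925 m from the base axis. Payload 4.1 kg.
Tool frame: the origin (TCP) lies between the finger pads; the fingertips stand 17 mm ahead of it and the grasp point (between the pads) lies 2 mm behind it (manip.tips_ahead is the distance from the TCP to the fingertips, in m); z points along the fingers, y is the line along which they close (so a half turn about z gives the same grasp; the last joint's range is limited). The gripper opens to 85 mm and grips with 20 to 120 N. Pads are 22 mm wide; open, the fingers measure 114 mm over their backs; the gripper's body (76 mm by 85 mm) begins 54 mm behind the grasp point. The pads swing forward as they close: fully open they stand 13 mm farther back than shut.
Start: joints at [-74.771, 22.827, 2.584, 88.041, -1.071, 69.15, -2.905], TCP at [0.232, 0.607, 0.248] pointing down, gripper open.
Joint ranges: [-161.44, 161.44], [-28.35, 127.94], [-78.24, 83.42], [0, 140.83], [-78.03, 258.03], [13.02, 114.36], [-168.23, 168.23]. Speed limits (degrees/s): [147.25, 147.25, 180, 180, 180, 180, 180].

INTERFACE

Orientations are given as a 3x3 rotation matrix whose columns are the frame's x, y, z axes.
In Python, from plant import manip gives the robot as it stands.
- The arm moves only by the tool carry_out, never from a script. Its argument "plan" is a list of rows, each an object with "grip": the closure in counts, from 0 (fully open) to 255 (shut); "travel": the shift along the tool's x, y, z in mm, a list of three; "twist": the turn about the tool's z in degrees. In form: [{"grip": grip, "travel": [x, y, z], "twist": twist}, ...]. A call has exactly 5 rows; each row shifts and turns the commanded pose from where the row before left it, along the tool's axes as they then stand; what a row does not reach is not made up. A row lasts 1/10 s, in which the tool goes at most 50 mm and 8.59 degrees, less where a joint would pass 70% of its speed; a pose out of reach is approached as far as the arm can. A call with a gripper value outside its range is refused whole. The fingers move at their own pace and stop on an object; "squeeze" is the grip in N (left out, the last holds). Time passes only in rows, so rows that do not move let the fingers close, or fill a call up. It gives the time, the measured TCP pose, the force, the opening and the grip force at its end, in the units of the state.
- manip.sense(): the state, without advancing time (a new reading comes with each control period).
- manip.read_camera(name): name is "scene" or "top" or "wrist"; returns a dict with "frame" (384x512x3 uint8, red, green, blue), "range_z" (384x512 float32, m along the optical axis (not along the pixel's ray), 0 where there is no reading), "camera_matrix" (3x3 intrinsics, pixels), "xyz" and "orientation" of the camera in the world. Camera axes: x right, y down, z forward; pixel columns grow to the right and rows downward; lengths in m; the calibration is good to about 2 mm. The wrist camera is an equidistant fisheye: a pixel r from the principal point sees the ray r / f radians off the axis. A picture is of the moment at which its call begins.
- manip.hand_in(): hands the job in; it is judged then, once.
Trained networks look in the newest picture that a camera, given by its name, has taken for a name from the list of things; names that differ only in an ending like _2 or _b are one class to them, and where a whole thing is asked for, a point or a joint stands for the part that bears it (a point fixed in the world has none). Each returns a list of dicts, best first, with "conf" (0 to 1); they miss things now and then, are a little off and sometimes report something else, mostly with a low value. They report only what shows in the picture. A call takes as long as a camera call. They do not tell look-alikes from the thing itself.
- manip.boxes_of(camera, query): "position" ([x, y, z] in m, in world coordinates, good to about 4 mm: the middle of the surface that is visible of it).
The state is a dict: "t": time; "qpos": joint angles; "qvel": joint speeds; "joint_torque": joint torques, N m; "ee_pos": TCP position; "eef_rot": TCP orientation; "force": force on the tool from outside, world axes, zero at the start; "moment": the same for the moment, N m; "finger_gap": finger opening in m; "grasp_force": force on a finger pad.
Only numpy, scipy, OpenCV 4.12 (cv2) and the standard library are available. Lean on these libraries where they do the work, as an engineer would, in place of code of your own. Each camera call takes 0.05 s, during which the arm holds its last target. There are 200 camera calls.

TASK

Set up the strap gauge for me: slide the taller of the two loose aluminium collars over the upright post until it sits flat on the shoulder, and let go of it. Then grip the head of the gauge arm so that its lock button is squeezed in, draw the arm out until its third long scale line (60 mm) is level with the mouth of the sleeve, and finish there still holding it at the line with the button squeezed, because its spring pulls it back and I still have to tighten the clamp screw. Leave the short collar and everything else where it is.

Things in the scene. Friction and masses are not known exactly. Their poses are not given: they have to be found in the camera images.
- strap_gauge: Dark steel gauge fixed to the table; base plate 100 (x) by 206 (y) by 12 mm. Origin on the table top, z up, +y the way the arm draws out, -x (button side) roughly towards the robot. In this frame the post stands at y = -100 mm; the sleeve, 44 mm wide (x = -22 to 22), top 46 mm high, runs from y = -45 mm to its mouth at y = 60 mm. A fixed brass thumb screw sticks out to x = 41 mm at y = 36 mm.
- post_top (a point): Centre of the top of the locating post, 53 mm above the table. The post is 20 mm in diameter with a stepped tip (15 mm in diameter over the last 4 mm) and rises from a round shoulder 48 mm in diameter.
- shoulder (a point): Centre of the shoulder's flat top at the foot of the post, 22 mm above the table, 31 mm below post_top: the seat of the collar. The tall collar seated here comes level with the sleeve's top.
- tall_collar: Plain aluminium support collar, 44 mm outside diameter, 23 mm bore (1.5 mm clearance round the post), 24 mm high, loose, standing on the table with its bore upright. Origin at the centre of its underside, z up along its bore.
- tall_collar_mid (a point): Centre of the tall collar's bore, at half its height (12 mm above its underside).
- short_collar: The other aluminium support collar, the same 44 mm diameter and 23 mm bore but only 14 mm high; not wanted. Origin at the centre of its underside.
- gauge_arm: Telescoping arm in the sleeve: aluminium bar 19 mm wide, its top 38 mm above the table, with an upright dark head outside (30 mm along y, 17 to 89 mm above the table). Black lines on the bar's top: counted from the head, long ones at 20, 40, 60 mm, short ones between. A line meets the mouth when the arm is out by that much; home, all are hidden. Frame as strap_gauge, moved along y by the draw.
- grip (a point): Point in the head to grip, moving with it: 66 mm above the table, 23 mm below the head's top, at y = 78 mm of strap_gauge when home. The head's +x face is 18 mm from it; the button's face is 24 mm from it on the -x side, 18 mm when pressed. Fingers closing along the gauge's x from above squeeze the button towards the head's +x face.
- lock_button: Steel lock button on the head's -x face, 20 mm wide (y), 24 mm high, centred 66 mm above the table; stands about 8 mm proud and travels 6 mm towards the gauge's +x when squeezed. Its tooth catches in a notch of the sleeve wall while the arm is home. Frame as gauge_arm, moved along x by its travel.
- draw (a joint): How far the gauge arm is drawn out of the sleeve, m: 0 home (at every start, locked), 0.060 with its third long line level with the sleeve's mouth, 0.072 at the end stop. A return spring pulls it home with 3 N at 0, rising to 6 N at 0.060.
- button_travel (a joint): How far the lock button is pressed in, m: 0 out (locked when the arm is home), 0.006 fully in. The tooth is clear of the notch beyond 0.0045. Its spring gives 4 N at first and 8.5 N fully in.
- edge_gum: Bystander: white round bottle with a red cap, 54 mm across, 132 mm tall; loose, stands or lies on the table away from the work; to be left alone. Origin at the centre of its underside.
- setter_base: Bystander: small round steel rivet anvil, 33 mm across, 17 mm tall; loose, stands or lies on the table away from the work; to be left alone. Origin at the centre of its underside.
- beeswax: Bystander: round cake of wax, 51 mm across, 18 mm tall; loose, stands or lies on the table away from the work; to be left alone. Origin at the centre of its underside.
- spool_black: Bystander: standing spool of black thread, 54 mm tall; loose, stands or lies on the table away from the work; to be left alone. Origin at the centre of its underside.
- pencil: Bystander: hexagonal green pencil, 8x163x7 mm; lies loose on the table just beyond the gauge (on its +x side); to be left alone. Origin at the centre of its underside.
There are look-alikes about, which are no part of the job. What is shaped like the tall_collar but blue or pink is not meant.

How it is judged:
By the outcome, as a careful person would: the job done as asked, in the order asked, and still so for the second after the job is handed in, while the arm keeps its last pose, push and grip.
It also fails if it takes over 51 s, if anything falls off the work surface, if the arm or the gripper's body presses on something with over 40 N, if the wrist force passes 120 N, or if a joint passes its speed limit or range.

## Working session

There is one attempt and no reset: what is moved stays moved. The work goes in short steps, Python scripts to look and compute and a tool call to move; the robot and the scene stay as the last step left them, time stands still between calls to the robot, and variables do not carry over. Pictures are saved under pics/ and viewed, at most 10 in all, crops included, and the job is handed in when it is done.

Besides the shell and the picture viewer there is one more tool, called after "Emit:" by a JSON object that holds its "op" and its "data". carry_out: Moves the arm, as the interface text tells. Its arguments: {"type":"object","properties":{"plan":{"type":"array","items":{"type":"object","properties":{"grip":{"type":"number"},"travel":{"type":"array","items":{"type":"number"}},"twist":{"type":"number"}}}},"squeeze":{"type":"number"}},"required":["plan"]}

```bash
mkdir -p pics; ls
cat > h.py <<'E'
from plant import manip
import numpy as np, cv2
def cam(n):
    return manip.read_camera(n)
def cloud(c):
    K=c["camera_matrix"];Z=c["range_z"];v,u=np.mgrid[:384,:512]
    P=np.stack([(u-K[0][2])/K[0][0]*Z,(v-K[1][2])/K[1][1]*Z,Z],-1)
    W=P@np.array(c["orientation"]).T+np.array(c["xyz"]); W[Z==0]=np.nan
    return W
E
python3 - <<'E'
from h import *
np.set_printoptions(precision=4,suppress=True)
for n in ("scene","top"):
    c=cam(n); cv2.imwrite(f"pics/{n}0.png",cv2.resize(c["frame"][...,::-1],(768,576)))
    print(n,c["xyz"],np.array(c["orientation"]).tolist(),c["camera_matrix"])
for q in ("strap_gauge","tall_collar","short_collar","gauge_arm","lock_button","edge_gum","setter_base","beeswax","spool_black","pencil"):
    for n in ("top","scene"):
        print(n,q,[(np.round(b["position"],3).tolist(),round(b["conf"],2)) for b in manip.boxes_of(n,q)][:4])
s=manip.sense();print(s["t"],s["ee_pos"],s["eef_rot"],s["finger_gap"],manip.tips_ahead)
E
```

```text
pics
scene [-0.0369 -0.5921  0.9175] [[0.7001004687645663, -0.5289065262310295, 0.47970534721416186], [-0.7139169833461616, -0.5057970266635762, 0.4842436460173764], [-0.013486086368957404, -0.6814889979511854, -0.7317040871458477]] [[388.4201   0.     255.9501]
 [  0.     388.4201 184.8188]
 [  0.       0.       1.    ]]
top [ 0.3467 -0.021   1.2678] [[-0.015607787791205278, -0.9880804793490666, 0.1531449094471743], [-0.9996165135824278, 0.018923492455403167, 0.020217002908492005], [-0.022874062463331266, -0.15277063776331104, -0.9879969177602806]] [[417.8348   0.     258.2588]
 [  0.     417.8348 187.1729]
 [  0.       0.       1.    ]]
top strap_gauge [([0.51, 0.021, 0.011], 0.83)]
scene strap_gauge [([0.507, 0.018, 0.016], 0.58)]
top tall_collar [([0.528, -0.241, 0.024], 0.43)]
scene tall_collar [([0.505, -0.157, 0.019], 0.75), ([0.581, -0.153, 0.023], 0.48), ([0.521, -0.241, 0.024], 0.45)]
top short_collar [([0.512, -0.372, 0.017], 0.44)]
scene short_collar [([0.503, -0.376, 0.011], 0.6)]
top gauge_arm [([0.537, 0.132, 0.09], 0.49)]
scene gauge_arm [([0.533, 0.124, 0.075], 0.75)]
top lock_button []
scene lock_button []
top edge_gum [([0.659, -0.27, 0.09], 0.74)]
scene edge_gum [([0.655, -0.285, 0.079], 0.56), ([0.507, 0.023, 0.013], 0.48)]
top setter_base []
scene setter_base [([0.396, 0.223, 0.016], 0.43)]
top beeswax [([0.554, 0.364, 0.018], 0.8)]
scene beeswax [([0.548, 0.369, 0.019], 0.5)]
top spool_black [([0.47, 0.344, 0.057], 0.53)]
scene spool_black [([0.472, 0.34, 0.035], 0.73), ([0.521, -0.24, 0.023], 0.72)]
top pencil [([0.604, 0.014, 0.006], 0.46)]
scene pencil [([0.504, 0.024, 0.015], 0.75)]
1.1 [0.2319 0.6073 0.2484] [[-0.9342  0.3567  0.0001]
 [ 0.3567  0.9342  0.0001]
 [-0.      0.0001 -1.    ]] 0.08557994618307284 0.017
```

View pics/scene0.png

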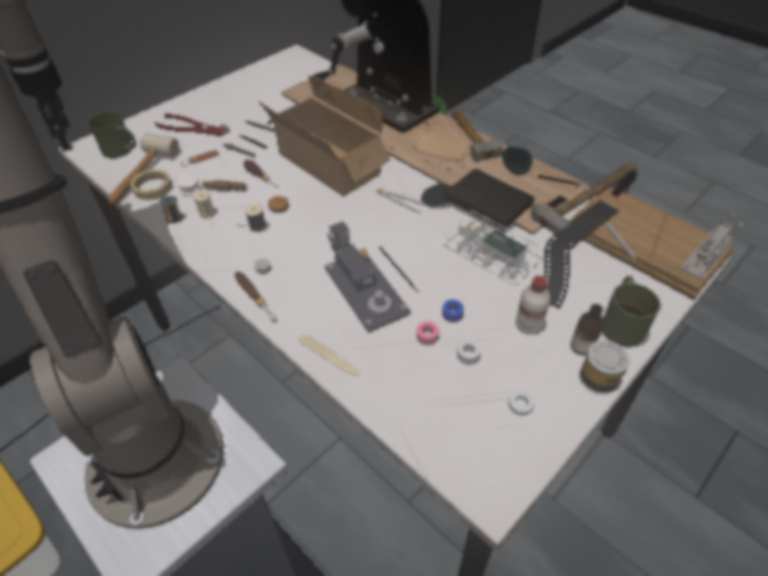

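View pics/top0.png

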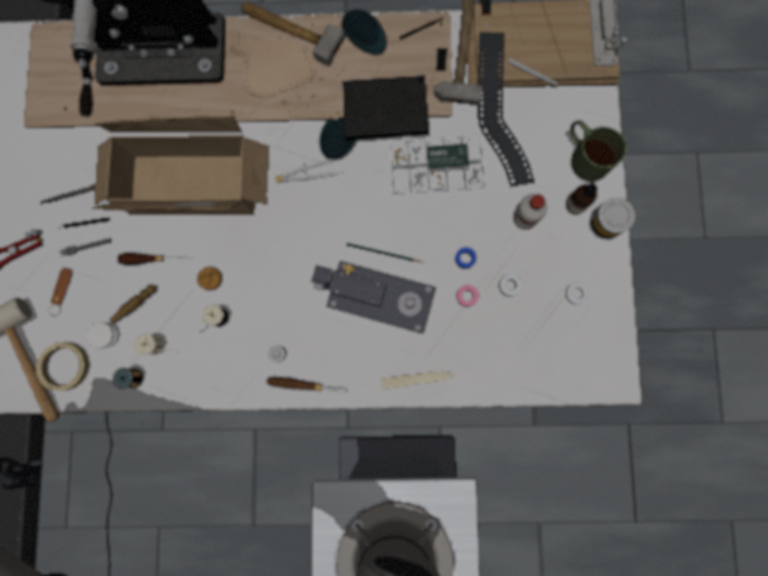

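The scene view shows a blue ring at (453,310), a pink ring at (428,332), and bare aluminium rings at (468,352) and (521,402). The gauge has its post at (380,300) and its head at (340,235). The top view agrees: aluminium rings at (510,285) and (575,294), post at (410,303), head at (323,278). Next I'll measure the ring heights and the gauge pose from depth.

Run:
```python
from h import *
np.set_printoptions(precision=4,suppress=True)
for n in ("top","scene"):
    W=cloud(cam(n)).reshape(-1,3); W=W[~np.isnan(W[:,0])]
    tab=W[(abs(W[:,0]-.45)<.06)&(abs(W[:,1]+.3)<.02)]; print(n,"table",np.median(tab[:,2]))
    for c in ((.525,-.241),(.505,-.374)):
        p=W[(np.hypot(W[:,0]-c[0],W[:,1]-c[1])<.04)&(W[:,2]>.006)]
        zt=np.percentile(p[:,2],[50,80,90,97]); t=p[p[:,2]>zt[2]-.004]
        (x,y),r=cv2.minEnclosingCircle(t[:,:2].astype(np.float32)*1000); print(c,len(p),zt,"circ",x,y,r,"mean",t.mean(0),"bbox",(t.min(0)+t.max(0))/2)
    g=W[(abs(W[:,0]-.52)<.09)&(abs(W[:,1]-.03)<.16)&(W[:,2]>.004)]
    for lo,hi in ((.007,.017),(.041,.050),(.080,.095),(.049,.058)):
        t=g[(g[:,2]>lo)&(g[:,2]<hi)]
        if len(t)>3: print(lo,len(t),cv2.minAreaRect((t[:,:2]*1000).astype(np.float32)),t.mean(0))
    t=g[(g[:,2]>.018)&(g[:,2]<.026)&(g[:,1]<0.0)]; print("shoulder",len(t),cv2.minEnclosingCircle((t[:,:2]*1000).astype(np.float32)))
    t=g[(g[:,2]>.047)&(g[:,2]<.058)&(g[:,1]<0.0)]; print("post",len(t),t.mean(0) if len(t) else 0)
```

```text
top table 0.0009337237154896094
(0.525, -0.241) 153 [0.0235 0.0261 0.0273 0.0296] circ 527.6837768554688 -241.81060791015625 21.212350845336914 mean [ 0.5283 -0.2424  0.0258] bbox [ 0.5276 -0.2418  0.0271]
(0.505, -0.374) 138 [0.0144 0.0166 0.0177 0.0193] circ 508.83447265625 -374.3536071777344 21.291305541992188 mean [ 0.5078 -0.3746  0.0162] bbox [ 0.5083 -0.3742  0.0183]
0.007 1381 ((519.3827514648438, 26.998519897460938), (309.4684143066406, 178.3748016357422), 89.09358215332031) [0.5054 0.0068 0.0125]
0.041 487 ((523.3722534179688, 35.361595153808594), (175.0579071044922, 62.01201248168945), 72.78467559814453) [0.5229 0.0622 0.0464]
0.08 140 ((541.1903076171875, 130.74038696289062), (32.0194206237793, 39.252193450927734), 73.714599609375) [0.5418 0.1307 0.089 ]
0.049 140 ((514.9700317382812, 37.02046203613281), (177.30606079101562, 41.604984283447266), 73.65016174316406) [0.5164 0.0461 0.0511]
shoulder 166 ((489.74078369140625, -43.54536819458008), 53.18817901611328)
post 36 [ 0.4918 -0.0391  0.0525]
scene table -0.0007246349444902656
(0.525, -0.241) 193 [0.0226 0.0246 0.0258 0.
[... 242 characters left out ...]
an [ 0.5098 -0.3761  0.0145] bbox [ 0.5092 -0.3763  0.0157]
0.007 990 ((529.4854736328125, 11.686019897460938), (208.96359252929688, 142.77578735351562), 73.74005126953125) [ 0.4994 -0.002   0.0118]
0.041 388 ((522.70556640625, 39.75537872314453), (189.39134216308594, 60.041316986083984), 71.03392028808594) [0.5215 0.0581 0.0458]
0.08 90 ((543.066650390625, 129.1955108642578), (33.59603500366211, 34.73466491699219), 74.43173217773438) [0.542  0.128  0.0877]
0.049 53 ((520.49853515625, 41.11082458496094), (186.9599151611328, 36.67475891113281), 77.69096374511719) [0.5155 0.0406 0.0527]
shoulder 121 ((486.9891357421875, -59.90729904174805), 44.600730895996094)
post 28 [ 0.4915 -0.0406  0.0515]
```

```bash
cat >> h.py <<'E'
def plan(wps,R=None,p=None,step=45.,tw=8.5):
    """wps: (x,y,z,yaw of tool y in deg); prints rounded rows, tool down"""
    s=manip.sense(); p=np.array(s["ee_pos"]) if p is None else np.array(p); R0=np.array(s["eef_rot"])
    yaw=np.degrees(np.arctan2(R0[1,1],R0[0,1])); out=[]
    for w in wps:
        d=np.array(w[:3])-p; dy=(w[3]-yaw+180)%360-180
        n=max(1,int(np.ceil(max(np.linalg.norm(d)*1000/step,abs(dy)/tw-1e-6))))
        for i in range(n):
            a=np.radians(yaw); ty=np.array([np.cos(a),np.sin(a),0]); tz=np.array([0,0,-1.]); tx=np.cross(ty,tz)
            q=d/n*1000; t=np.round([q@tx,q@ty,q@tz],1); out.append((t.tolist(),round(-dy/n,2)))
            yaw+=dy/n
        p=np.array(w[:3])
    for i,o in enumerate(out): print(*o, "" if (i+1)%5 else "\n")
    print("yaw0",np.degrees(np.arctan2(R0[1,1],R0[0,1])),s["ee_pos"],s["t"])
E
python3 - <<'E'
from h import *
plan([(.45,.22,.25,-16.4),(.528,-.242,.15,-16.4)])
E
```

```text
[-31.1, -25.8, -0.2] 7.77 
[-34.3, -21.4, -0.2] 7.77 
[-36.9, -16.5, -0.2] 7.77 
[-38.8, -11.4, -0.2] 7.77 
[-40.0, -6.1, -0.2] 7.77 

[-40.4, -0.6, -0.2] 7.77 
[-40.1, 4.9, -0.2] 7.77 
[-39.1, 10.3, -0.2] 7.77 
[-37.3, 15.4, -0.2] 7.77 
[-34.9, 20.4, -0.2] 7.77 

[-31.8, 24.9, -0.2] 7.77 
[-38.3, 18.7, 9.1] -0.0 
[-38.3, 18.7, 9.1] -0.0 
[-38.3, 18.7, 9.1] -0.0 
[-38.3, 18.7, 9.1] -0.0 

[-38.3, 18.7, 9.1] -0.0 
[-38.3, 18.7, 9.1] -0.0 
[-38.3, 18.7, 9.1] -0.0 
[-38.3, 18.7, 9.1] -0.0 
[-38.3, 18.7, 9.1] -0.0 

[-38.3, 18.7, 9.1] -0.0 
[-38.3, 18.7, 9.1] -0.0 
yaw0 69.10295790515137 [0.23186328 0.60726665 0.24832719] 1.2
```

Emit:
{"op": "carry_out", "data": {"plan": [{"grip":0,"travel":[-31,-26,0],"twist":7.8},{"grip":0,"travel":[-34,-21,0],"twist":7.8},{"grip":0,"travel":[-37,-16.5,0],"twist":7.8},{"grip":0,"travel":[-39,-11.5,0],"twist":7.8},{"grip":0,"travel":[-40,-6,0],"twist":7.8}]}}

```text
t: 1.7
ee_pos: [0.3316, 0.4297, 0.2485]
eef_rot: [[-0.497, 0.868, 0.0], [0.868, 0.497, 0.001], [0.0, 0.001, -1.0]]
force: [0.6, 0.2, 1.0]
finger_gap: 0.0859
grasp_force: 0.0
```

Emit:
{"op": "carry_out", "data": {"plan": [{"grip":0,"travel":[-40.5,-0.5,0],"twist":7.8},{"grip":0,"travel":[-40,5,0],"twist":7.8},{"grip":0,"travel":[-39,10.5,0],"twist":7.8},{"grip":0,"travel":[-37.5,15.5,0],"twist":7.8},{"grip":0,"travel":[-35,20.5,0],"twist":7.8}]}}

```text
t: 2.2
ee_pos: [0.4308, 0.2534, 0.2487]
eef_rot: [[0.16, 0.987, 0.001], [0.987, -0.16, 0.001], [0.001, 0.0, -1.0]]
force: [0.3, -0.3, 0.1]
finger_gap: 0.0852
grasp_force: 0.0
```

Emit:
{"op": "carry_out", "data": {"plan": [{"grip":0,"travel":[-32,25,0],"twist":7.5},{"grip":0,"travel":[-38,19,9],"twist":0},{"grip":0,"travel":[-38,19,9],"twist":0},{"grip":0,"travel":[-38,19,9],"twist":0},{"grip":0,"travel":[-38,19,9],"twist":0}]}}

```text
t: 2.7
ee_pos: [0.4801, 0.0505, 0.2124]
eef_rot: [[0.282, 0.959, 0.001], [0.959, -0.282, 0.001], [0.001, 0.001, -1.0]]
force: [0.8, 0.9, -0.2]
finger_gap: 0.0854
grasp_force: 0.0
```

Emit:
{"op": "carry_out", "data": {"plan": [{"grip":0,"travel":[-38,19,9],"twist":0},{"grip":0,"travel":[-38,19,9],"twist":0},{"grip":0,"travel":[-38,19,9],"twist":0},{"grip":0,"travel":[-38,19,9],"twist":0},{"grip":0,"travel":[-38,19,9],"twist":0}]}}

```text
t: 3.2
ee_pos: [0.5178, -0.1584, 0.1672]
eef_rot: [[0.282, 0.959, 0.001], [0.959, -0.282, 0.0], [0.001, 0.001, -1.0]]
force: [0.3, -0.4, -0.1]
finger_gap: 0.0852
grasp_force: 0.0
```

Emit:
{"op": "carry_out", "data": {"plan": [{"grip":0,"travel":[-39,16.5,10],"twist":0},{"grip":0,"travel":[-38.5,16.5,10],"twist":0},{"grip":0,"travel":[0,0,25],"twist":0},{"grip":0,"travel":[0,0,0],"twist":0},{"grip":0,"travel":[0,0,0],"twist":0}]}}

```text
t: 3.7
ee_pos: [0.5272, -0.2397, 0.1221]
eef_rot: [[0.281, 0.96, -0.001], [0.96, -0.281, 0.001], [0.001, -0.001, -1.0]]
force: [0.1, 1.1, 0.7]
finger_gap: 0.0854
grasp_force: 0.0
```

```bash
cat >> h.py <<'E'
def wcloud(c):
    K=c["camera_matrix"];Z=c["range_z"];v,u=np.mgrid[:384,:512]
    a=(u-K[0][2])/K[0][0];b=(v-K[1][2])/K[1][1];r=np.hypot(a,b)+1e-9
    t=np.tan(np.minimum(r,1.5))
    P=np.stack([a/r*t*Z,b/r*t*Z,Z],-1); W=P@np.array(c["orientation"]).T+np.array(c["xyz"]); W[(Z==0)|(r>1.4)]=np.nan
    return W
E
python3 - <<'E'
from h import *
np.set_printoptions(precision=4,suppress=True)
c=cam("wrist"); cv2.imwrite("pics/w1.png",cv2.resize(c["frame"][...,::-1],(768,576)))
print(c["xyz"],c["orientation"],manip.sense()["ee_pos"])
W=wcloud(c).reshape(-1,3); W=W[~np.isnan(W[:,0])]
p=W[(np.hypot(W[:,0]-.528,W[:,1]+.242)<.035)&(W[:,2]>.006)&(W[:,2]<.035)]
t=p[p[:,2]>np.percentile(p[:,2],60)-.003]; print(len(p),np.percentile(p[:,2],[20,50,90]),cv2.minEnclosingCircle((t[:,:2]*1000).astype(np.float32)),t.mean(0),(t.min(0)+t.max(0))/2, cv2.fitEllipse(cv2.convexHull((t[:,:2]*1000).astype(np.float32))))
E
```

```text
[ 0.5502 -0.1608  0.2479] [[ 0.9598 -0.2655 -0.0915]
 [-0.2808 -0.9092 -0.3074]
 [-0.0016  0.3207 -0.9472]] [ 0.5278 -0.2396  0.1228]
1938 [0.0207 0.0238 0.0248] ((527.5652465820312, -240.7133331298828), 21.75666618347168) [ 0.528  -0.2395  0.024 ] [ 0.5276 -0.2406  0.0236] ((527.708251953125, -240.63343811035156), (42.624237060546875, 43.14706039428711), 83.6082534790039)
```

Emit:
{"op": "carry_out", "data": {"plan": [{"grip":0,"travel":[-1.2,0,40],"twist":0},{"grip":0,"travel":[0,0,40],"twist":0},{"grip":0,"travel":[0,0,23],"twist":0},{"grip":0,"travel":[0,0,0],"twist":0},{"grip":255,"travel":[0,0,0],"twist":0}], "squeeze": 35}}

```text
t: 4.25
ee_pos: [0.5281, -0.2413, 0.0206]
eef_rot: [[0.281, 0.96, 0.002], [0.96, -0.281, -0.0], [0.0, 0.002, -1.0]]
force: [-0.0, 0.2, 1.2]
finger_gap: 0.0732
grasp_force: 0.0
```

Emit:
{"op": "carry_out", "data": {"plan": [{"grip":255,"travel":[0,0,0],"twist":0},{"grip":255,"travel":[0,0,0],"twist":0},{"grip":255,"travel":[0,0,0],"twist":0},{"grip":255,"travel":[0,0,0],"twist":0},{"grip":255,"travel":[0,0,0],"twist":0}]}}

```text
t: 4.75
ee_pos: [0.5284, -0.2422, 0.0213]
eef_rot: [[0.282, 0.959, 0.003], [0.959, -0.282, -0.0], [0.001, 0.003, -1.0]]
force: [-0.4, 1.1, 6.7]
finger_gap: 0.0419
grasp_force: 36.4
```

Emit:
{"op": "carry_out", "data": {"plan": [{"grip":255,"travel":[0,0,-20],"twist":0},{"grip":255,"travel":[0,0,-35],"twist":0},{"grip":255,"travel":[0,0,-40],"twist":0},{"grip":255,"travel":[0,0,0],"twist":0},{"grip":255,"travel":[0,0,0],"twist":0}]}}

```text
t: 5.25
ee_pos: [0.5275, -0.2419, 0.1155]
eef_rot: [[0.282, 0.959, 0.003], [0.959, -0.282, -0.0], [0.001, 0.003, -1.0]]
force: [-0.2, 0.2, -1.5]
finger_gap: 0.0422
grasp_force: 35.9
```

Run:
```python
from h import *
np.set_printoptions(precision=4,suppress=True)
c=cam("wrist"); cv2.imwrite("pics/w2.png",cv2.resize(c["frame"][...,::-1],(768,576)))
s=manip.sense();print(s["ee_pos"],s["finger_gap"],s["grasp_force"])
plan([(.492,-.040,.13,-16.4)])
```

```text
[ 0.5266 -0.2414  0.1142] 0.04175313865910565 35.91945410706103
[36.7, -18.0, -3.2] 0.0 
[36.7, -18.0, -3.2] 0.0 
[36.7, -18.0, -3.2] 0.0 
[36.7, -18.0, -3.2] 0.0 
[36.7, -18.0, -3.2] 0.0 

yaw0 -16.388898109639893 [ 0.5266 -0.2414  0.1142] 5.3
```

View pics/w2.png

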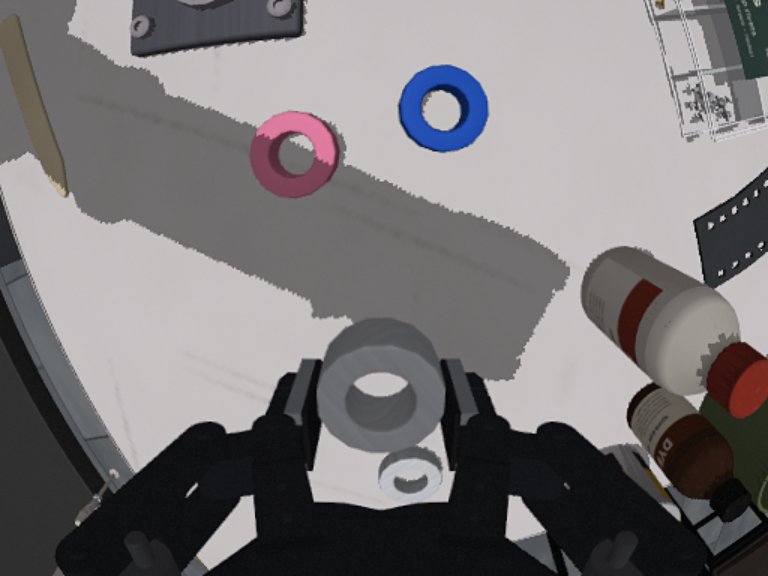

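The wrist view shows the collar held upright between the pads at about (380,385), with the short collar untouched at (410,475). I'll move partway and measure the post and the held collar from there.

Emit:
{"op": "carry_out", "data": {"plan": [{"grip":255,"travel":[37,-18,-5],"twist":0},{"grip":255,"travel":[37,-18,-5],"twist":0},{"grip":255,"travel":[37,-18,-5],"twist":0},{"grip":255,"travel":[20,-18,0],"twist":0},{"grip":255,"travel":[0,0,0],"twist":0}]}}

```text
t: 5.8
ee_pos: [0.4922, -0.0909, 0.1274]
eef_rot: [[0.276, 0.961, -0.005], [0.961, -0.276, 0.003], [0.002, -0.006, -1.0]]
force: [0.2, 0.1, -0.7]
finger_gap: 0.042
grasp_force: 36.0
```

Run:
```python
from h import *
np.set_printoptions(precision=4,suppress=True)
c=cam("wrist"); cv2.imwrite("pics/w3.png",cv2.resize(c["frame"][...,::-1],(768,576)))
s=manip.sense();p=np.array(s["ee_pos"]);R=np.array(s["eef_rot"]);print(p)
W=wcloud(c).reshape(-1,3); W=W[~np.isnan(W[:,0])]
fe=lambda t:(cv2.fitEllipse(cv2.convexHull((t[:,:2]*1000).astype(np.float32))),len(t),np.median(t[:,2]))
L=(W-p)@R
q=L[(np.hypot(L[:,0],L[:,1])<.035)&(abs(L[:,1])<.0195)&(abs(L[:,2])<.03)]
print("collar z in tool",np.percentile(q[:,2],[1,5,20,50,90]))
for zt in (-.003,):
    top=q[abs(q[:,2]-np.percentile(q[:,2],10))<.002]
    A=np.c_[2*top[:,:2],np.ones(len(top))]
    print("top bbox x",np.percentile(top[:,0],[0.5,99.5]),np.percentile(top[:,1],[.5,99.5]),len(top))
far=np.hypot(L[:,0],L[:,1])>.03
n=W[(np.hypot(W[:,0]-.492,W[:,1]+.04)<.04)&far]
for lo,hi in ((.0505,.056),(.045,.0505),(.019,.025)):
    t=n[(n[:,2]>lo)&(n[:,2]<hi)]
    if len(t)>8: print(lo,fe(t),t.mean(0))
g=W[(abs(W[:,0]-.52)<.07)&(abs(W[:,1]-.05)<.12)]
for lo,hi in ((.044,.048),(.085,.092)):
    t=g[(g[:,2]>lo)&(g[:,2]<hi)&(g[:,1]>-.02)]
    if len(t)>8: print(lo,cv2.minAreaRect((t[:,:2]*1000).astype(np.float32)),len(t))
```

```text
[ 0.4932 -0.0934  0.1279]
collar z in tool [-0.0207 -0.0054 -0.0026 -0.0017  0.0132]
top bbox x [-0.0169  0.0247] [-0.0193  0.0191] 3330
0.0505 (((492.72052001953125, -38.3831787109375), (18.33268928527832, 18.660888671875), 138.4912567138672), 515, np.float64(0.05273808141472336)) [ 0.4927 -0.0382  0.0527]
0.045 (((492.62054443359375, -38.48012924194336), (19.010709762573242, 19.679197311401367), 141.0236358642578), 110, np.float64(0.049752256329965286)) [ 0.4946 -0.0367  0.0494]
0.019 (((492.57623291015625, -38.47521209716797), (47.17757797241211, 47.93492126464844), 173.2483367919922), 2138, np.float64(0.022182427577887145)) [ 0.4935 -0.0372  0.0222]
0.044 ((514.8318481445312, 36.74040222167969), (47.656864166259766, 44.28174591064453), 73.006103515625) 4025
```

View pics/w3.png

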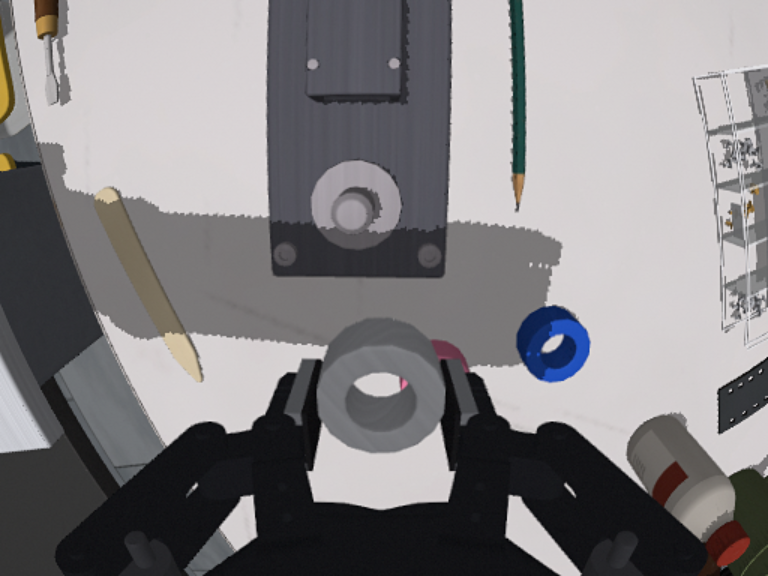

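The post shows at (352,210) with the collar held at (380,385) and the gauge clear. Now I'll fit the collar centre in the tool frame from this view while moving above the post.

Emit:
{"op": "carry_out", "data": {"plan": [{"grip":255,"travel":[25,-8,0],"twist":0},{"grip":255,"travel":[25,-8,20],"twist":0},{"grip":255,"travel":[0,0,20],"twist":0},{"grip":255,"travel":[0,0,0],"twist":0},{"grip":255,"travel":[0,0,0],"twist":0}]}}

```text
t: 6.35
ee_pos: [0.4932, -0.045, 0.089]
eef_rot: [[0.285, 0.959, -0.001], [0.959, -0.285, -0.001], [-0.002, -0.001, -1.0]]
force: [-0.3, -0.4, -0.8]
finger_gap: 0.0418
grasp_force: 35.9
```

Run:
```python
from h import *
from scipy.optimize import minimize
np.set_printoptions(precision=4,suppress=True)
c=cam("wrist"); cv2.imwrite("pics/w4.png",cv2.resize(c["frame"][...,::-1],(768,576)))
s=manip.sense();p=np.array(s["ee_pos"]);R=np.array(s["eef_rot"]);print(p,np.degrees(np.arctan2(R[1,1],R[0,1])))
W=wcloud(c).reshape(-1,3); W=W[~np.isnan(W[:,0])]
L=(W-p)@R
q=L[(np.hypot(L[:,0],L[:,1])<.035)&(abs(L[:,2]+.002)<.004)]
z0=np.median(q[:,2]); t=q[abs(q[:,2]-z0)<.0015]; print("top z",z0,len(t))
def f(o):
    r=np.hypot(t[:,0]-o[0],t[:,1]-o[1])
    return np.sum(np.clip(.0115-r,0,.003))+np.sum(np.clip(r-.022,0,.003))
best=min(((f((a,b)),a,b) for a in np.arange(-.004,.009,.00025) for b in np.arange(-.004,.0045,.00025)))
print(best,(np.percentile(t[:,0],[.3,99.7])),np.percentile(t[:,1],[.3,99.7]))
# plane tilt
A=np.c_[t[:,:2],np.ones(len(t))]; print("tilt",np.linalg.lstsq(A,t[:,2],rcond=None)[0])
o=R@np.array([best[1],best[2],0]); d=np.array([.4926,-.0384,0])-(p+o); print("to go in tool mm",(R.T@d)*1000)
m=W[(np.hypot(W[:,0]-.4926,W[:,1]+.0384)<.03)&(W[:,2]>.049)&(W[:,2]<.056)]; print(len(m),m.mean(0) if len(m) else '')
```

```text
[ 0.4939 -0.045   0.0896] -16.544090758839744
top z -0.0020039429428503268 3818
(np.float64(0.46201081712881437), np.float64(0.0015000000000000048), np.float64(-0.0007499999999999972)) [-0.0194  0.0226] [-0.0325  0.0322]
tilt [ 0.0036  0.0021 -0.0021]
to go in tool mm [ 4.5786 -2.4627 89.6093]
42 [ 0.494  -0.0298  0.05  ]
```

View pics/w4.png

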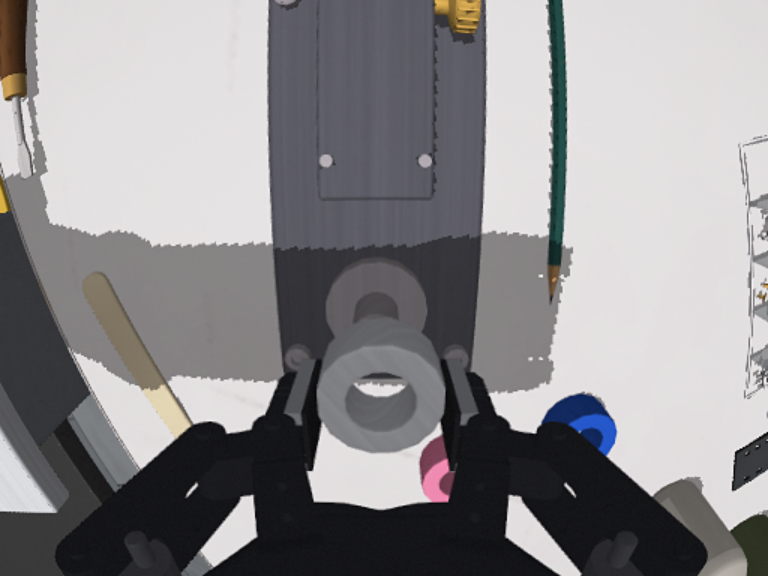

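The post now sits just ahead of the collar bore: post at (377,305), collar at (380,385). I'll make the last correction and look at the bore against the post tip.

Emit:
{"op": "carry_out", "data": {"plan": [{"grip":255,"travel":[4.6,-2.7,0],"twist":0},{"grip":255,"travel":[0,0,5],"twist":0},{"grip":255,"travel":[0,0,5],"twist":0},{"grip":255,"travel":[0,0,0],"twist":0},{"grip":255,"travel":[0,0,0],"twist":0}]}}

```text
t: 6.9
ee_pos: [0.4921, -0.0383, 0.0792]
eef_rot: [[0.282, 0.959, -0.0], [0.959, -0.282, -0.0], [-0.0, -0.0, -1.0]]
force: [0.3, 0.1, -1.1]
finger_gap: 0.042
grasp_force: 35.9
```

Run:
```python
from h import *
np.set_printoptions(precision=4,suppress=True)
c=cam("wrist"); cv2.imwrite("pics/w5.png",cv2.resize(c["frame"][210:330,190:320,::-1],(650,600),interpolation=cv2.INTER_CUBIC))
s=manip.sense();p=np.array(s["ee_pos"]);R=np.array(s["eef_rot"]);print(p)
W=wcloud(c).reshape(-1,3); W=W[~np.isnan(W[:,0])];L=(W-p)@R
t=L[(np.hypot(L[:,0]-.0015,L[:,1])<.026)&(abs(L[:,1])<.0205)&(abs(L[:,2]+.002)<.0015)]
best=min((np.sum(np.clip(.0115-(r:=np.hypot(t[:,0]-a,t[:,1]-b)),0,.003))+np.sum(np.clip(r-.022,0,.003)),a,b) for a in np.arange(-.004,.009,.00025) for b in np.arange(-.004,.0045,.00025)); print(best,len(t))
C=p+R@np.array([best[1],best[2],0]); print("collar centre",C)
u=W[(np.hypot(W[:,0]-.4926,W[:,1]+.0384)<.0115)&(W[:,2]>.046)&(W[:,2]<.058)]; print("post seen",len(u),u.mean(0) if len(u) else 0, u.min(0) if len(u) else 0,u.max(0) if len(u) else 0)
```

```text
[ 0.4923 -0.0383  0.0793]
(np.float64(0.01741100021671417), np.float64(0.0015000000000000048), np.float64(-0.00024999999999999675)) 3461
collar centre [ 0.4925 -0.0368  0.0793]
post seen 103 [ 0.4906 -0.0435  0.0528] [ 0.4845 -0.0474  0.0494] [ 0.4965 -0.0403  0.0545]
```

View pics/w5.png

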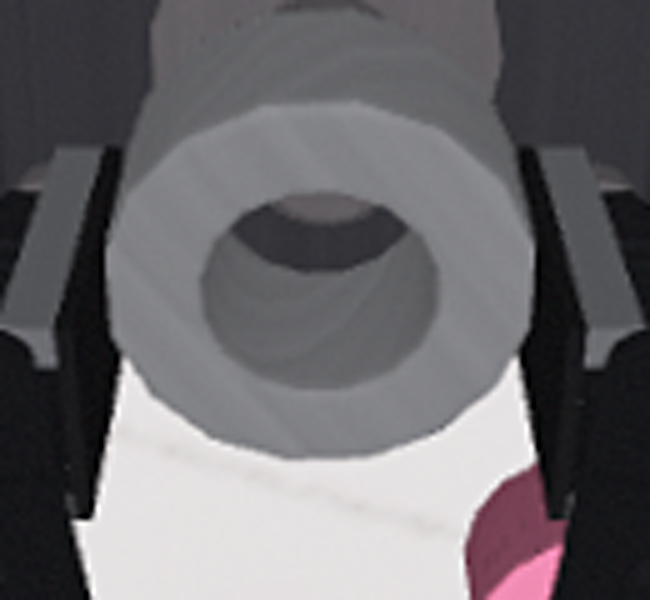

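The post tip at (323,205) is laterally centred on the bore at (321,290). The collar is about 1.5 mm too far along tool x, so I'll correct that and descend with force checks.

Emit:
{"op": "carry_out", "data": {"plan": [{"grip":255,"travel":[-1.5,0,0],"twist":0},{"grip":255,"travel":[0,0,4],"twist":0},{"grip":255,"travel":[0,0,4],"twist":0},{"grip":255,"travel":[0,0,3],"twist":0},{"grip":255,"travel":[0,0,0],"twist":0}]}}

```text
t: 7.45
ee_pos: [0.4914, -0.0396, 0.0677]
eef_rot: [[0.282, 0.959, -0.001], [0.959, -0.282, -0.0], [-0.0, -0.001, -1.0]]
force: [-0.1, -0.0, -0.3]
finger_gap: 0.0419
grasp_force: 35.9
```

Emit:
{"op": "carry_out", "data": {"plan": [{"grip":255,"travel":[0,0,5],"twist":0},{"grip":255,"travel":[0,0,6],"twist":0},{"grip":255,"travel":[0,0,6],"twist":0},{"grip":255,"travel":[0,0,4],"twist":0},{"grip":255,"travel":[0,0,0],"twist":0}]}}

```text
t: 7.95
ee_pos: [0.4913, -0.0396, 0.0466]
eef_rot: [[0.282, 0.959, -0.001], [0.959, -0.282, -0.0], [-0.0, -0.001, -1.0]]
force: [-0.1, 1.0, -0.9]
finger_gap: 0.0418
grasp_force: 35.9
```

Emit:
{"op": "carry_out", "data": {"plan": [{"grip":255,"travel":[0,0,1],"twist":0},{"grip":255,"travel":[0,0,1],"twist":0},{"grip":255,"travel":[0,0,1],"twist":0},{"grip":255,"travel":[0,0,0.5],"twist":0},{"grip":255,"travel":[0,0,0],"twist":0}]}}

```text
t: 8.45
ee_pos: [0.4918, -0.0395, 0.0438]
eef_rot: [[0.282, 0.959, 0.0], [0.959, -0.282, 0.0], [0.0, -0.0, -1.0]]
force: [-0.6, 0.3, -0.5]
finger_gap: 0.0415
grasp_force: 35.9
```

Emit:
{"op": "carry_out", "data": {"plan": [{"grip":255,"travel":[0,0,0.6],"twist":0},{"grip":255,"travel":[0,0,0.4],"twist":0},{"grip":255,"travel":[0,0,0.4],"twist":0},{"grip":255,"travel":[0,0,0],"twist":0},{"grip":255,"travel":[0,0,0],"twist":0}]}}

```text
t: 8.95
ee_pos: [0.492, -0.0396, 0.0433]
eef_rot: [[0.283, 0.959, 0.0], [0.959, -0.283, 0.001], [0.001, -0.0, -1.0]]
force: [-3.2, -0.4, 9.4]
finger_gap: 0.0422
grasp_force: 37.1
```

Contact at the expected seating height, so I'll release and rise.

Emit:
{"op": "carry_out", "data": {"plan": [{"grip":0,"travel":[0,0,0],"twist":0},{"grip":0,"travel":[0,0,0],"twist":0},{"grip":0,"travel":[0,0,0],"twist":0},{"grip":0,"travel":[0,0,0],"twist":0},{"grip":0,"travel":[0,0,0],"twist":0}]}}

```text
t: 9.45
ee_pos: [0.4918, -0.0396, 0.0423]
eef_rot: [[0.282, 0.959, -0.0], [0.959, -0.282, 0.0], [-0.0, -0.0, -1.0]]
force: [0.0, -0.3, 0.1]
finger_gap: 0.0856
grasp_force: 0.0
```

Emit:
{"op": "carry_out", "data": {"plan": [{"grip":0,"travel":[0,0,-20],"twist":0},{"grip":0,"travel":[0,0,-40],"twist":0},{"grip":0,"travel":[0,0,-40],"twist":0},{"grip":0,"travel":[0,0,-10],"twist":0},{"grip":0,"travel":[0,0,0],"twist":0}]}}

```text
t: 9.95
ee_pos: [0.4931, -0.0395, 0.1539]
eef_rot: [[0.282, 0.959, 0.004], [0.959, -0.282, 0.001], [0.002, 0.003, -1.0]]
force: [-0.1, -0.3, 0.6]
finger_gap: 0.0855
grasp_force: 0.0
```

Run:
```python
from h import *
np.set_printoptions(precision=4,suppress=True)
c=cam("wrist"); cv2.imwrite("pics/w6.png",cv2.resize(c["frame"][...,::-1],(768,576)))
W=wcloud(c).reshape(-1,3); W=W[~np.isnan(W[:,0])]
P=np.array([.4926,-.0384]); r=np.hypot(*(W[:,:2]-P).T)
t=W[(r<.026)&(r>.0125)&(W[:,2]>.035)&(W[:,2]<.06)]
print(len(t),np.percentile(t[:,2],[5,50,95]),np.linalg.lstsq(np.c_[t[:,:2]-P,np.ones(len(t))],t[:,2],rcond=None)[0],(t.min(0)+t.max(0))/2)
g=W[(abs(W[:,0]-.53)<.07)&(W[:,1]>.0)&(W[:,1]<.2)]
for lo,hi in ((.044,.048),(.085,.092)):
    t=g[(g[:,2]>lo)&(g[:,2]<hi)]
    if len(t)>8: print(lo,cv2.minAreaRect((t[:,:2]*1000).astype(np.float32)),len(t),t.mean(0))
print([(b["position"],b["conf"]) for q in ("gauge_arm","lock_button") for b in manip.boxes_of("wrist",q)])
y=np.radians(73.6); print("grip est",P+.178*np.array([np.cos(y),np.sin(y)]))
plan([(.5425,.132,.15,-16.4)])
```

```text
1409 [0.041  0.0461 0.0473] [-0.0121 -0.0508  0.0458] [ 0.492  -0.0381  0.0417]
0.044 ((523.4775390625, 64.6187973022461), (104.50872039794922, 44.302616119384766), 73.45681762695312) 7206 [0.523  0.0636 0.0461]
[]
grip est [0.5429 0.1324]
[44.7, 0.4, 0.2] 0.0 
[44.7, 0.4, 0.2] 0.0 
[44.7, 0.4, 0.2] 0.0 
[44.7, 0.4, 0.2] 0.0 
yaw0 -16.382313914072338 [ 0.4906 -0.0393  0.151 ] 10.1
```

View pics/w6.png

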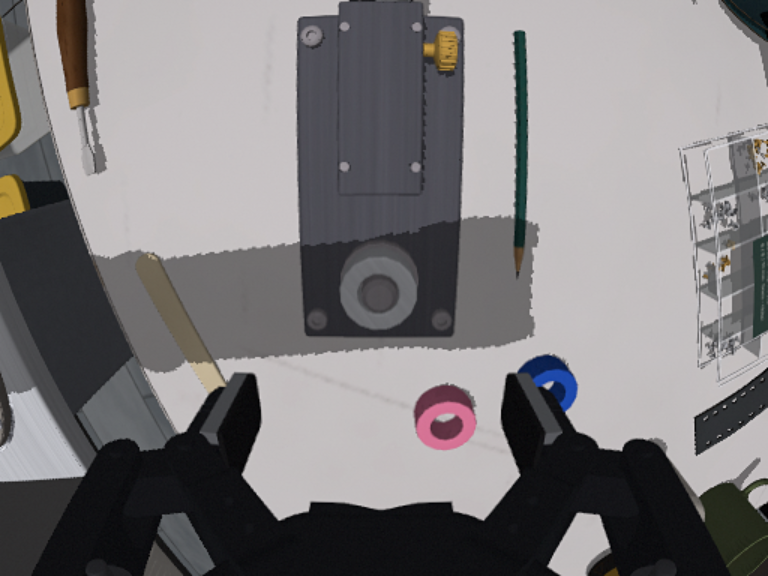

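The collar sits flat on the shoulder at (378,290), top at 46 mm, level with the sleeve. The pencil and both coloured rings have not moved. Next I'll go over the gauge head.

Emit:
{"op": "carry_out", "data": {"plan": [{"grip":0,"travel":[45,0.5,0],"twist":0},{"grip":0,"travel":[45,0.5,0],"twist":0},{"grip":0,"travel":[45,0.5,0],"twist":0},{"grip":0,"travel":[44,0.5,0],"twist":0},{"grip":0,"travel":[0,0,0],"twist":0.1}]}}

```text
t: 10.6
ee_pos: [0.5443, 0.1397, 0.15]
eef_rot: [[0.274, 0.962, -0.002], [0.962, -0.274, 0.002], [0.001, -0.002, -1.0]]
force: [-0.4, 0.0, 0.8]
finger_gap: 0.0854
grasp_force: 0.0
```

Run:
```python
from h import *
np.set_printoptions(precision=4,suppress=True)
c=cam("wrist"); cv2.imwrite("pics/w7.png",cv2.resize(c["frame"][...,::-1],(768,576)))
s=manip.sense();p=np.array(s["ee_pos"]);R=np.array(s["eef_rot"]);print(p,np.degrees(np.arctan2(R[1,1],R[0,1])))
W=wcloud(c).reshape(-1,3); W=W[~np.isnan(W[:,0])]
t=W[(abs(W[:,2]-.089)<.004)&(np.hypot(W[:,0]-.543,W[:,1]-.132)<.04)]
if len(t)>9: print(cv2.minAreaRect((t[:,:2]*1000).astype(np.float32)),len(t))
print("to go",R.T@(np.array([.5432,.1323,.064])-p)*1000)
```

```text
[0.5435 0.1354 0.1501] -16.115748200432428
((544.0104370117188, 132.5084228515625), (29.80681037902832, 35.65260314941406), 74.6297836303711) 1960
to go [-2.8843  0.7861 86.0946]
```

View pics/w7.png

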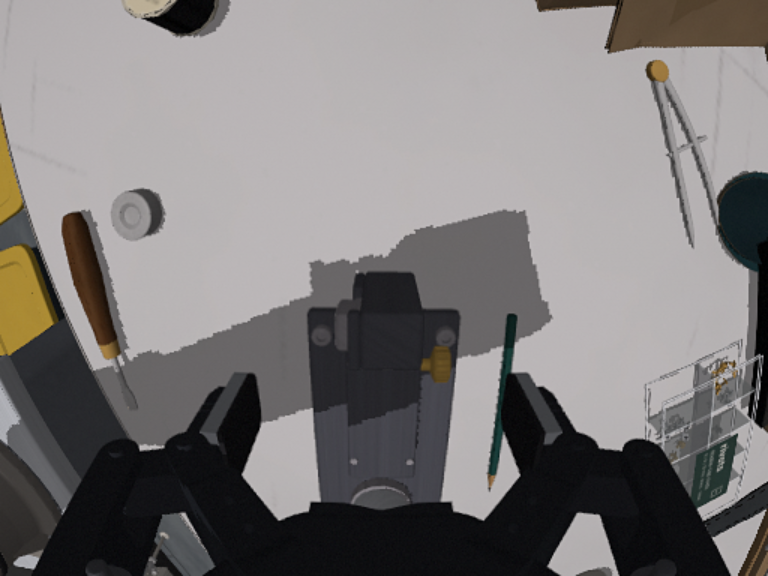

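The head shows at (390,300) with the button on its left at (345,325). It lies between the open fingers and the pencil is clear. I'll lower partway, settle and check.

Emit:
{"op": "carry_out", "data": {"plan": [{"grip":0,"travel":[-1.5,0,20],"twist":0},{"grip":0,"travel":[0,0,20],"twist":0},{"grip":0,"travel":[0,0,0],"twist":0},{"grip":0,"travel":[0,0,0],"twist":0},{"grip":0,"travel":[0,0,0],"twist":0}]}}

```text
t: 11.15
ee_pos: [0.5443, 0.1294, 0.113]
eef_rot: [[0.285, 0.959, 0.001], [0.959, -0.285, 0.0], [0.0, 0.001, -1.0]]
force: [0.6, -0.7, 0.5]
finger_gap: 0.0851
grasp_force: 0.0
```

Emit:
{"op": "carry_out", "data": {"plan": [{"grip":0,"travel":[2.5,-1.2,15],"twist":0},{"grip":0,"travel":[0,0,17],"twist":0},{"grip":0,"travel":[0,0,17],"twist":0},{"grip":0,"travel":[0,0,0],"twist":0},{"grip":0,"travel":[0,0,0],"twist":0}]}}

```text
t: 11.65
ee_pos: [0.5434, 0.1329, 0.0633]
eef_rot: [[0.284, 0.959, -0.0], [0.959, -0.284, -0.0], [-0.0, -0.0, -1.0]]
force: [-0.1, -0.1, 0.3]
finger_gap: 0.0854
grasp_force: 0.0
```

Emit:
{"op": "carry_out", "data": {"plan": [{"grip":255,"travel":[0,0,0],"twist":0},{"grip":255,"travel":[0,0,0],"twist":0},{"grip":255,"travel":[0,0,0],"twist":0},{"grip":255,"travel":[0,0,0],"twist":0},{"grip":255,"travel":[0,0,0],"twist":0}], "squeeze": 60}}

```text
t: 12.15
ee_pos: [0.5449, 0.1328, 0.0645]
eef_rot: [[0.286, 0.958, 0.003], [0.958, -0.286, 0.001], [0.002, 0.002, -1.0]]
force: [4.2, 0.1, 4.7]
finger_gap: 0.0337
grasp_force: 63.2
```

Emit:
{"op": "carry_out", "data": {"plan": [{"grip":255,"travel":[0,0,0],"twist":0},{"grip":255,"travel":[0,0,0],"twist":0},{"grip":255,"travel":[0,0,0],"twist":0},{"grip":255,"travel":[0,0,0],"twist":0},{"grip":255,"travel":[0,0,0],"twist":0}]}}

```text
t: 12.65
ee_pos: [0.5449, 0.1328, 0.0645]
eef_rot: [[0.286, 0.958, 0.003], [0.958, -0.286, 0.001], [0.002, 0.002, -1.0]]
force: [3.5, -1.6, 6.4]
finger_gap: 0.0339
grasp_force: 63.4
```

Opening 34 mm, and the readings run about 2 mm low, so the button is fully pressed. Drawing out now.

Emit:
{"op": "carry_out", "data": {"plan": [{"grip":255,"travel":[3,0,0],"twist":0},{"grip":255,"travel":[5,0,0],"twist":0},{"grip":255,"travel":[6,0,0],"twist":0},{"grip":255,"travel":[6,0,0],"twist":0},{"grip":255,"travel":[0,0,0],"twist":0}]}}

```text
t: 13.15
ee_pos: [0.5502, 0.1507, 0.0645]
eef_rot: [[0.286, 0.958, 0.002], [0.958, -0.286, -0.001], [-0.0, 0.002, -1.0]]
force: [2.2, -4.1, 7.7]
finger_gap: 0.0336
grasp_force: 63.0
```

Emit:
{"op": "carry_out", "data": {"plan": [{"grip":255,"travel":[9,0,0],"twist":0},{"grip":255,"travel":[10,0,0],"twist":0},{"grip":255,"travel":[10,0,0],"twist":0},{"grip":255,"travel":[8,0,0],"twist":0},{"grip":255,"travel":[0,0,0],"twist":0}]}}

```text
t: 13.65
ee_pos: [0.5607, 0.1855, 0.0645]
eef_rot: [[0.287, 0.958, 0.001], [0.958, -0.287, -0.002], [-0.001, 0.001, -1.0]]
force: [1.2, -5.6, 10.6]
finger_gap: 0.0336
grasp_force: 62.7
```

Emit:
{"op": "carry_out", "data": {"plan": [{"grip":255,"travel":[3,0,0],"twist":0},{"grip":255,"travel":[0,0,0],"twist":0},{"grip":255,"travel":[0,0,0],"twist":0},{"grip":255,"travel":[0,0,0],"twist":0},{"grip":255,"travel":[0,0,0],"twist":0}]}}

```text
t: 14.15
ee_pos: [0.5611, 0.1871, 0.0645]
eef_rot: [[0.288, 0.958, 0.0], [0.958, -0.288, -0.002], [-0.002, 0.001, -1.0]]
force: [0.8, -5.2, 8.9]
finger_gap: 0.0335
grasp_force: 62.3
```

Run:
```python
from h import *
np.set_printoptions(precision=4,suppress=True)
s=manip.sense();p=np.array(s["ee_pos"]);print(p,"moved mm",(p-[.5449,.1328,.0645])@np.array([.2835,.959,0])*1000)
g=np.array([.2840,.9588]);gx=np.array([.9588,-.2840]);P=np.array([.4926,-.0384])
ims=[]
for n in ("wrist","top","scene"):
    c=cam(n); W=wcloud(c) if n=="wrist" else cloud(c)
    d=W[...,:2]-P; y=d@g*1000-100; x=d@gx*1000; z=W[...,2]*1000
    m=(abs(x)<6)&(abs(z-38)<4)&(y>58)&(y<128)
    gray=c["frame"].mean(-1)
    print(n,m.sum())
    if n=="wrist" or m.sum()>30:
        yb=np.arange(54,128,1.0); mm=(abs(x)<6)&(z>30)&(z<50)
        print([(int(b),int(gray[mm&(abs(y-b)<.6)].mean())) for b in yb if (mm&(abs(y-b)<.6)).any()])
    h=(z>80)&(z<95)&(abs(x)<25)&(y>80)&(y<190); print("head y",np.percentile(y[h],[2,50,98]) if h.sum()>5 else 0,h.sum())
    if n!="wrist":
        # project window
        K=np.array(c["camera_matrix"]);R=np.array(c["orientation"]);w=np.r_[P+160*g*1e-3,.038];q=K@(R.T@(w-c["xyz"]));u,v=(q[:2]/q[2]).astype(int); print(u,v)
        ims.append(cv2.resize(c["frame"][max(v-35,0):v+35,u-45:u+45,::-1],(380,296),interpolation=cv2.INTER_CUBIC))
    else: ims.append(cv2.resize(c["frame"][150:384,100:420,::-1],(780,296)))
cv2.imwrite("pics/c8.png",np.vstack([ims[0],cv2.copyMakeBorder(np.hstack(ims[1:]),0,0,0,20,0)]))
```

```text
[0.5611 0.1871 0.0645] moved mm 56.67910974095428
wrist 226
[(54, 77), (55, 68), (56, 66), (57, 78), (58, 97), (59, 71), (60, 82), (61, 143), (62, 148), (63, 143), (64, 142), (65, 107), (66, 93), (67, 92), (68, 94), (69, 97), (70, 100), (71, 97), (72, 84), (73, 78)]
head y [122.2128 141.2636 149.9207] 5692
top 66
[(54, 77), (55, 77), (56, 86), (57, 95), (58, 90), (59, 108), (61, 128), (62, 116), (63, 132), (64, 144), (65, 120), (66, 107), (67, 124), (68, 136), (69, 104), (71, 113), (72, 92), (73, 98), (75, 76), (76, 85), (77, 84), (79, 88), (80, 98), (81, 99), (82, 87), (83, 95), (84, 93), (85, 93), (86, 104), (88, 90), (89, 105), (90, 91), (91, 84), (92, 93), (93, 96), (94, 81), (95, 92), (96, 96), (97, 85), (98, 96), (99, 82), (100, 83), (101, 104), (102, 99), (103, 99), (105, 104), (107, 84), (108, 104), (110, 88), (112, 91), (113, 99), (114, 96), (115, 106), (116, 91), (117, 98), (118, 98), (119, 80)]
head y [116.0788 118.9896 123.0189] 17
221 187
scene 42
[(54, 97), (56, 103), (57, 98), (59, 97), (60, 97), (61, 105), (68, 104), (69, 104), (72, 100), (73, 103), (74, 107), (76, 103), (77, 108), (79, 106), (81, 101), (83, 99), (85, 96), (86, 101), (87, 106), (88, 100), (89, 103), (90, 102), (94, 102), (95, 92), (96, 99), (99, 109), (102, 91), (103, 104), (104, 99), (105, 109), (107, 112), (108, 112), (110, 107), (111, 105), (113, 101), (114, 89), (118, 94), (119, 83), (120, 76), (121, 77), (122, 74)]
head y [117.6965 125.4988 145.3054] 94
228 165
```

View pics/c8.png

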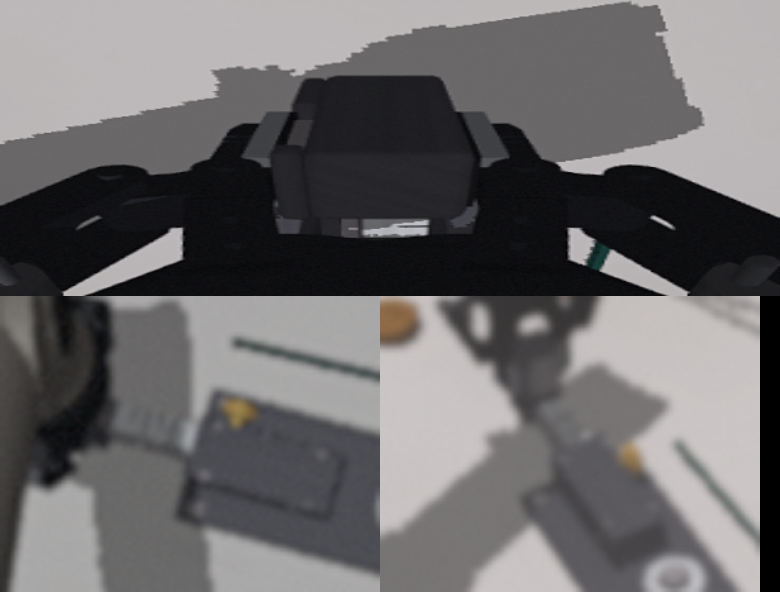

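The head is held with the button pressed at (285,150). The top view shows the lines on the drawn bar at (150,420), too blurred to read to a millimetre. The TCP shift of 56.7 mm and the head's edge agree at about 57 mm, so I'll make up the rest.

Emit:
{"op": "carry_out", "data": {"plan": [{"grip":255,"travel":[3.3,0,0],"twist":0},{"grip":255,"travel":[0,0,0],"twist":0},{"grip":255,"travel":[0,0,0],"twist":0},{"grip":255,"travel":[0,0,0],"twist":0},{"grip":255,"travel":[0,0,0],"twist":0}]}}

```text
t: 14.8
ee_pos: [0.5621, 0.1902, 0.0645]
eef_rot: [[0.288, 0.958, 0.0], [0.958, -0.288, -0.002], [-0.002, 0.001, -1.0]]
force: [1.5, -5.6, 9.7]
finger_gap: 0.034
grasp_force: 62.2
```

Run:
```python
from h import *
np.set_printoptions(precision=1,suppress=True,linewidth=150)
g=np.array([.2840,.9588]);gx=np.array([.9588,-.2840]);P=np.array([.4926,-.0384])
def prof(c,img,ys,xs,z):
    K=np.array(c["camera_matrix"]);R=np.array(c["orientation"])
    Y,X=np.meshgrid(ys,xs,indexing="ij")
    w=np.concatenate([P+(Y[...,None]+100)*g*1e-3+X[...,None]*gx*1e-3,np.full(Y.shape+(1,),z)],-1)
    q=(w-np.array(c["xyz"]))@R@K.T; uv=(q[...,:2]/q[...,2:]).astype(np.float32)
    return cv2.remap(img,uv[...,0],uv[...,1],cv2.INTER_CUBIC)
cs=[cam("top") for _ in range(8)]; img=np.mean([c["frame"].mean(-1) for c in cs],0).astype(np.float32)
ys=np.arange(40,112,2.);pr=prof(cs[0],img,ys,np.arange(-7,7.1,1),.038)
print("bar",np.c_[ys,pr[:,:5].mean(1),pr[:,10:].mean(1),pr.mean(1)].T)
s=manip.sense();p=np.array(s["ee_pos"]);print(p,"moved",(p-[.5449,.1328,.0645])@np.array([.284,.959,0])*1000,s["t"],s["finger_gap"],s["grasp_force"])
print("short",manip.boxes_of("top","short_collar")[:1])
r=prof(cs[0],img,np.arange(40,124,.5),np.arange(-24,24.1,.5),.038)
cv2.imwrite("pics/c9.png",cv2.resize(np.clip((r-50)*1.6,0,255),(480,800//800*588)))
```

```text
bar [[ 40.   42.   44.   46.   48.   50.   52.   54.   56.   58.   60.   62.   64.   66.   68.   70.   72.   74.   76.   78.   80.   82.   84.   86.
   88.   90.   92.   94.   96.   98.  100.  102.  104.  106.  108.  110. ]
 [ 77.7  77.4  77.3  77.3  77.2  77.   77.1  77.2  79.9  88.2 100.  107.3 106.1  97.2  86.6  79.3  77.5  78.7  78.4  78.   78.   79.6  81.7  82.
   80.5  79.7  81.4  85.1  87.7  85.3  80.1  76.5  75.5  77.4  78.8  79. ]
 [ 78.9  78.4  78.   77.9  77.6  77.   76.2  74.8  78.6  91.3 116.3 142.5 159.6 165.9 160.2 146.2 127.4 113.  101.9  93.5  88.6  91.9  99.3 104.1
  106.2 106.6 107.7 107.2 103.8  95.6  89.9  92.7  99.5 104.5 105.2 104.5]
 [ 78.1  77.7  77.6  77.5  77.2  76.9  76.5  76.   79.4  90.8 109.7 127.3 135.4 133.7 124.4 113.1 103.4  96.5  91.3  86.4  83.9  86.8  91.9  94.7
   94.9  94.8  96.2  98.2  97.3  91.7  86.   85.3  88.8  92.7  94.1  94. ]]
[0.6 0.2 0.1] moved 59.89716226748384 15.2 0.03395201847003283 62.2369122505188
short [{'position': [0.5415, 0.1506, 0.035], 'conf': 0.61}][ WARN:0@3.865] global loadsave.cpp:1063 imwrite_ Unsupported depth image for selected encoder is fallbacked to CV_8U.
```

View pics/c9.png

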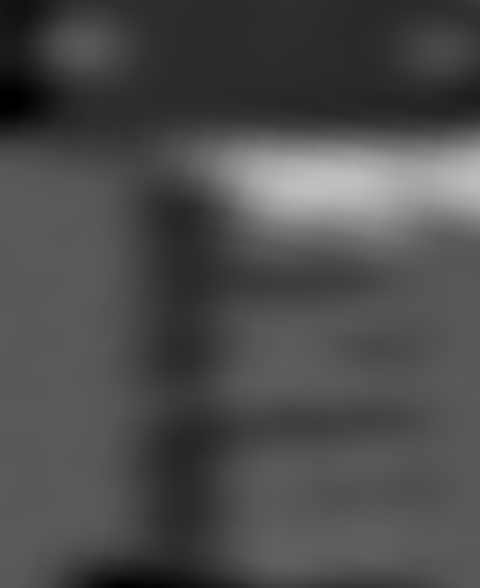

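The rectified view shows long lines at rows 280 and 420, which are y = 80 and 100 mm. That puts the third at the mouth (60 mm), matching the 59.9 mm measured draw. Handing in.

```bash
python3 -c "
from plant import manip
print(manip.hand_in())"
```

```text
the job is handed in; nothing more can be done
None
```

The job is handed in: the tall collar sits flat on the shoulder and is released, and the arm is held at 59.9 mm measured draw (third long line at the sleeve mouth) with the lock button squeezed.

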